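# Load the inspection tray under the magnifier lamp

### The job

Swing the magnifier lamp's arm aside until no part of its round head is over the steel tray, then, with the lamp still aside, put the small red dish, the red-capped jar and the yellow slide case into the tray, each right way up and flat on the tray's floor. Then swing the lamp back so that its lens is centred over the tray. Leave the tray and everything else where it stands; the tall amber bottle stands in the way of the lamp on one side.

Things in the scene. Friction and masses are not known exactly. Their poses are not given: they have to be found in the camera images.
- lamp_arm (a joint): swing of the magnifier lamp's arm about its upright post (rad, -1.15 to 1.15); seen from above it grows counter-clockwise; at 0 the arm points along the lamp foot's own -x, roughly towards the robot. Stiff enough to stay where it is left; about 2 N at the head moves it. The foot is a fixed white disc, 160 mm across, 26 mm high, with a post of 24 mm diameter up to 198 mm.
- lens (a point): centre of the glass lens of the lamp's head. The head is a white round ring 160 mm in outer diameter and 28 mm thick (14 mm above and below this point, underside 168 mm above the table), glass inside; it is carried by a level flat bar 24 mm wide and 18 mm high that runs from the post to the ring.
- hinge (a point): on the upright axis of the lamp's post, at the height of the lens centre; the lens centre is 250 mm from it. The hinge cap is 42 mm across and reaches 30 mm above this point.
- tray: open steel tray, loose, outside 170 mm (its x) by 220 mm (its y) and 25 mm high, walls and floor 4 mm thick; origin at the centre of its underside, z up
- dish: small closed red petri dish, round, 60 mm across (57 mm in its lower half) and 16 mm high, lying flat; origin at the centre of its underside, z up
- jar: small white sample jar with a red cap, standing: body 36 mm across, cap 40 mm across and 18 mm high, 70 mm high in all; origin at the centre of its underside, z up
- slide_case: flat yellow slide case with an orange end, 82 mm (its x) by 30 mm (its y), 16 mm high, lying flat; origin at the centre of its underside, z up
- bottle: bystander: tall amber bottle with a blue cap, 76 mm across, 250 mm high, taller than the lamp's head and beside its path on one side; origin at the centre of its underside
- beaker: bystander: low glass beaker, 72 mm across, 85 mm high (the lamp's head passes over it), on the other side of the lamp; origin at the centre of its underside
- blue_jar: bystander: same jar as the red-capped one but with a blue cap; origin at the centre of its underside
- dropper: bystander: green dropper bottle with a white cap, 38 mm across, 85 mm high; origin at the centre of its underside
- timer: bystander: grey bench timer, 50 by 65 mm, 30 mm high; origin at the centre of its underside
There are look-alikes about, which are no part of the job. What is shaped like the dish but green or turquoise is not meant.

How it is judged (in metres and radians):
On the way, in this order (a step that is already met when the one before it is completed fails the run):
1. the lamp's head is swung clear of the tray (lens centre more than 180 mm from the tray's centre, seen from above) (horizontal distance between lens and tray above 0.18 m), for 0.2 s.
2. with the lamp still clear, the dish, the jar and the slide case are all in the tray, flat on its floor and right way up (x of dish in the frame of tray between -0.076 and 0.076 m and y of dish in the frame of tray between -0.101 and 0.101 m and z of each of dish, jar, slide_case in the frame of tray below 0.011 m and angle between each of dish, jar, slide_case's own z axis and vertical below 0.15 rad and linear speed of each of dish, jar, slide_case below 0.03 m/s and x of jar in the frame of tray between -0.076 and 0.076 m and y of jar in the frame of tray between -0.101 and 0.101 m and x of slide_case in the frame of tray between -0.076 and 0.076 m and y of slide_case in the frame of tray between -0.101 and 0.101 m and horizontal distance between lens and tray above 0.18 m), for 0.2 s.
At the end, for the whole second after the job is handed in: The lens centre is within 35 mm of the tray's centre seen from above and the arm is still; the small dish, the red-capped jar and the slide case rest on the tray's floor inside its walls (underside within 7 mm of the floor), right way up and tilted less than 0.15 rad (x of dish in the frame of tray between -0.076 and 0.076 m and y of dish in the frame of tray between -0.101 and 0.101 m and z of each of dish, jar, slide_case in the frame of tray below 0.011 m and angle between each of dish, jar, slide_case's own z axis and vertical below 0.15 rad and linear speed of each of dish, jar, slide_case below 0.03 m/s and x of jar in the frame of tray between -0.076 and 0.076 m and y of jar in the frame of tray between -0.101 and 0.101 m and x of slide_case in the frame of tray between -0.076 and 0.076 m and y of slide_case in the frame of tray between -0.101 and 0.101 m and horizontal distance between lens and tray below 0.035 m and velocity of joint lamp_arm between -0.05 and 0.05 rad/s); the robot touches nothing.
It fails at once if the tall amber bottle or the beaker is moved more than 30 mm from its place or knocked over (distance of any of bottle, beaker from where it was at the start of the episode above 0.03 m or angle between any of bottle, beaker's own z axis and vertical above 0.5 rad).
It fails at once if the blue-capped jar or the green dropper bottle is moved more than 30 mm from its place or knocked over (distance of any of blue_jar, dropper from where it was at the start of the episode above 0.03 m or angle between any of blue_jar, dropper's own z axis and vertical above 0.5 rad).
It fails at once if the timer is moved more than 30 mm from its place or knocked over (distance of timer from where it was at the start of the episode above 0.03 m or angle between timer's own z axis and vertical above 0.5 rad).
It fails at once if the tray is pushed more than 30 mm from its place (distance of tray from where it was at the start of the episode above 0.03 m).
It also fails if it takes over 72 s, if anything falls off the work surface, if the arm or the gripper's body presses on something with over 40 N, if the wrist force passes 120 N, or if a joint passes its speed limit or range.

### The arm

A 6-joint arm with a two-finger parallel gripper is mounted at the origin on the work surface. World frame = base frame: x ahead of the robot, y to its left, z up, the work surface at z = 0. Lengths are in mm, angles in rad, forces in N, time in s.
With the tool pointing down it reaches from about 350 to 1000 mm from the base axis. Payload 7.1 kg.
Tool frame: the origin (TCP) lies on the centre line of the jaws, within the pads' length; the fingertips stand 14 mm ahead of it and the grasp point (between the pads) lies 5 mm behind it (ctrl.tip_reach is the distance from the TCP to the fingertips, in mm); z points along the fingers, y is the line along which they close (so a half turn about z gives the same grasp; the last joint's range is limited). The gripper opens to 85 mm and grips with 20 to 120 N. Pads are 22 mm wide; open, the fingers measure 114 mm over their backs; the gripper's body (76 mm by 85 mm) begins 54 mm behind the grasp point. The pads swing forward as they close: fully open they stand 13 mm farther back than shut.
Start: joints at [-1.169, 0.423, 1.63, -0, 1.089, -0.019], TCP at [255.322, -570.452, 245.319] pointing down, gripper open.
Joint ranges: [-3, 3], [-0.9, 2.11], [0.09, 2.58], [-1.31, 4.45], [0.11, 2.69], [-2.54, 2.54]. Speed limits (rad/s): [2.39, 2.39, 3.01, 3.14, 3.14, 3.14].

### API

Orientations are given as a rotation vector (axis times angle).
In Python, from rig import ctrl gives the robot as it stands. The module is installed in compiled form; this text tells all that it offers.
- The arm moves only by the tool move_arm, never from a script. Its argument "steps" is one flat list of numbers, 4 for each row, row after row: the shift along the tool's x, y, z in mm, then the turn about the tool's z in rad. In form: [x, y, z, spin, x, y, z, spin, ...]. A call has 1 to 20 rows; each row is the pose to reach, as a shift and turn from the pose commanded when the call began, along the tool's axes at that moment; what a row does not reach only later rows make up. A row lasts 1/10 s, in which the tool goes at most 50 mm and 8.59 degrees, less where a joint would pass 70% of its speed; a pose out of reach is approached as far as the arm can. A call with a gripper value outside its range is refused whole. "grip" is the opening, from -1 (shut) to 1 (fully open), set as the call begins (left out, the last holds). The fingers move at their own pace and stop on an object; "force" is the grip in N (left out, the last holds). Time passes only in rows, so rows that repeat a pose let the fingers close. It gives the time, the measured TCP pose, the force, the opening and the grip force at its end, in the units of the state.
- ctrl.state(): the state, without advancing time (a new reading comes with each control period).
- ctrl.get_image(name): name is "side" or "top"; returns (picture, depth): 400x640x3 uint8, red, green, blue; 400x640 float32, mm along the optical axis (not along the pixel's ray), 0 where there is no reading.
- ctrl.calibration(name): a dict with "mtx" (3x3 intrinsics, pixels), "R" (3x3) and "t" (3): a world point X has camera coordinates R X + t. Camera axes: x right, y down, z forward; pixel columns grow to the right and rows downward; lengths in mm; the calibration is good to about 2 mm. A picture is of the moment at which its call begins. calibration takes no time and is no camera call.
- ctrl.close_job(): hands the job in; it is judged then, once.
The state is a dict: "time": time; "joint_positions": joint angles; "qd": joint speeds; "joint_torque": joint torques, N m; "position": TCP position; "ee_rot": TCP orientation; "wrist_force": force on the tool from outside, world axes, zero at the start; "moment": the same for the moment, N m; "gripper_width": opening from 0.0 (shut) to 1.0 (fully open); "finger_force": force on a finger pad.
Only numpy, scipy, OpenCV 4.12 (cv2) and the standard library are available. Lean on these libraries where they do the work, as an engineer would, in place of code of your own. Each camera call takes 0.05 s, during which the arm holds its last target. There are 200 camera calls.

## Working session

There is one attempt and no reset: what is moved stays moved. The work goes in short steps, Python scripts to look and compute and a tool call to move; the robot and the scene stay as the last step left them, time stands still between calls to the robot, and variables do not carry over. Pictures are saved under pics/ and viewed, at most 10 in all, crops included, and the job is handed in when it is done.

Besides the shell and the picture viewer there is one more tool, called after ">>>" by a JSON object that holds its "name" and its "arguments", one argument or row to a line. move_arm: Moves the arm, as the interface text tells. Its arguments: {"type":"object","properties":{"steps":{"type":"array","items":{"type":"number"}},"grip":{"type":"number"},"force":{"type":"number"}},"required":["steps"]}

```bash
mkdir -p pics; cat > h.py <<'E'
import numpy as np, cv2
from rig import ctrl
def grab(n,save=None):
    p,d=ctrl.get_image(n)
    if save: cv2.imwrite(f'pics/{save}.png',p[:,:,::-1])
    return p,d
def ray(n,uv,z):
    c=ctrl.calibration(n);K,R,t=map(np.array,(c['mtx'],c['R'],c['t']))
    uv=np.atleast_2d(uv).astype(float)
    d=(np.linalg.inv(K)@np.c_[uv,np.ones(len(uv))].T).T@R
    o=-R.T@t
    return o+d*((z-o[2])/d[:,2])[:,None]
def cloud(n,d):
    c=ctrl.calibration(n);K,R,t=map(np.array,(c['mtx'],c['R'],c['t']))
    v,u=np.mgrid[:d.shape[0],:d.shape[1]]
    P=np.stack([(u-K[0,2])/K[0,0]*d,(v-K[1,2])/K[1,1]*d,d],-1)
    return (P-t)@R
E
python3 - <<'E'
from h import *
for n in('top','side'):
    p,d=grab(n,n+'0');c=ctrl.calibration(n);R=np.array(c['R']);print(n,-R.T@c['t'],R[2].round(2),c['mtx'][0])
print(ctrl.state())
E
```

```text
top [ 331.97354073    6.24055104 1289.20731672] [ 0.14 -0.   -0.99] [447.64376659   0.         320.58657523]
side [159.87245433 779.83281255 933.02629802] [ 0.28 -0.67 -0.69] [414.85504748   0.         318.34619713]
{'time': 0.1, 'joint_positions': array([-1.16901421e+00,  4.23763549e-01,  1.63063558e+00, -1.89957905e-05,
        1.08859836e+00, -1.90208332e-02]), 'qd': array([ 6.95581829e-05, -2.77188830e-03, -2.47950603e-03, -1.40615971e-04,
       -6.27652435e-04, -1.70192648e-03]), 'joint_torque': array([-1.96462711e-04, -5.58423686e+01, -2.82443476e+01, -2.74832121e-05,
        2.91330573e-03, -2.79724071e-05]), 'position': array([ 255.12491721, -570.02376387,  244.61531057]), 'ee_rot': array([-3.07096301e+00, -6.55855755e-01,  4.45495210e-04]), 'wrist_force': array([-0.6032171 , -1.27889877,  0.18056726]), 'moment': array([-0.04535614,  0.02591617, -0.03084813]), 'finger_force': 0.0, 'gripper_width': 1.0006210114294423}
```

View pics/top0.png

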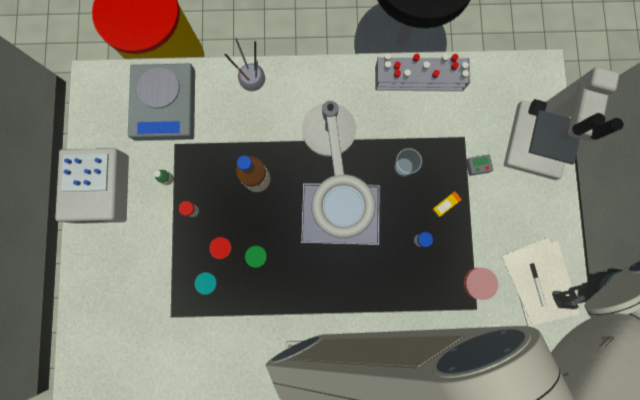

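View pics/side0.png

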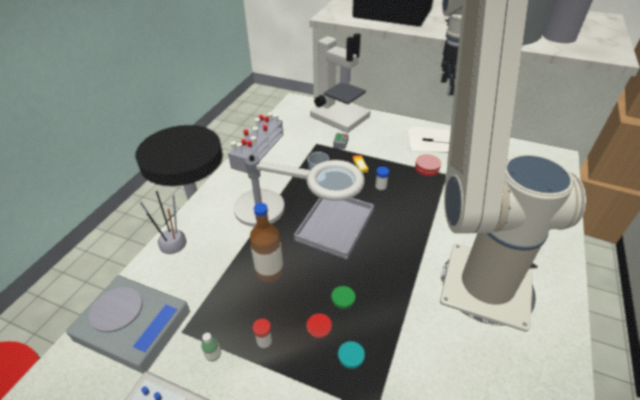

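The top view has the lamp head at (343,206) over the tray (340,214), the bottle at (253,173) on its +y side and the beaker at (407,162) on its -y side. The side view agrees.

Candidates:
- **Dish:** red (220,248), green (256,256), turquoise (205,283), and a larger pink one at (481,283). I choose (220,248).
- **Jar:** red cap (187,209) or blue cap (425,240). I choose the red one. The green dropper is at (164,177).
- **Slide case:** yellow at (447,204), the only one.

```bash
cat >> h.py <<'E'
def blobs(p,lo,hi,amin=40,roi=None):
    hsv=cv2.cvtColor(p,cv2.COLOR_RGB2HSV);m=cv2.inRange(hsv,np.array(lo),np.array(hi))
    if lo[0]==0 and hi[0]<=8: m|=cv2.inRange(hsv,np.array([172,lo[1],lo[2]]),np.array([180,hi[1],hi[2]]))
    if roi: k=np.zeros_like(m);x0,y0,x1,y1=roi;k[y0:y1,x0:x1]=1;m*=k
    cs,_=cv2.findContours(m,cv2.RETR_EXTERNAL,cv2.CHAIN_APPROX_NONE)
    return [c for c in cs if cv2.contourArea(c)>=amin]
E
python3 - <<'E'
from h import *
p,d=grab('top');C=cloud('top',d)
R=(100,130,520,330)
for nm,lo,hi,z in (('red',(0,120,80),(8,255,255),16),('red70',(0,120,80),(8,255,255),70),('pink',(0,60,80),(8,140,255),20),('yel',(10,120,120),(35,255,255),16),('blue',(105,120,80),(130,255,255),70),('green',(45,100,40),(100,255,255),16)):
    for c in blobs(p,lo,hi,40,R):
        (u,v),(w,h),a=cv2.minAreaRect(c);q=ray('top',c[:,0],z);r=cv2.minAreaRect(q[:,:2].astype(np.float32))
        print(nm,(int(u),int(v)),'zdepth',C[int(v),int(u)].round(),'rect',np.round(r[0]),np.round(r[1]),round(r[2],1))
# lens ring: points at z 175..205 ; tray
Z=C[...,2]
m=((Z>188)&(Z<204)&(d>0)).astype(np.uint8); m[:,:260]=0;m[:,420:]=0;m[320:]=0
q=C[m>0];ctr=q[np.hypot(q[:,0]-640,q[:,1]+40)<400]
print('head pts',len(q),q.min(0).round(),q.max(0).round())
hc=[c for c in cv2.findContours(cv2.morphologyEx(m,cv2.MORPH_OPEN,np.ones((3,3))),0,1)[0]]
for c in hc: print(cv2.contourArea(c),cv2.minEnclosingCircle(c))
for zz in (13,28,46): pass
b=(Z>15)&(Z<32)&(d>0); b[:,:290]=0;b[:,390:]=0;b[:170]=0;b[260:]=0
q=C[b];r=cv2.minAreaRect(q[:,:2].astype(np.float32));print('tray',r)
hi=(Z>206)&(d>0);hi[:90]=0;hi[125:]=0;hi[:,300:][:, :60]&=True;hi[:,:300]=0;hi[:,370:]=0
q=C[hi];print('cap',len(q),np.median(q,0).round(),cv2.minEnclosingCircle(q[:,:2].astype(np.float32)) )
for nm,uv in (('bottle',(244,162)),('beaker',(408,160)),('timer',(480,164)),('dropper',(163,177))): print(nm,C[uv[1],uv[0]].round())
cv2.imwrite('pics/crop.png',cv2.resize(p[100:320,140:500],None,fx=2.2,fy=2.2,interpolation=cv2.INTER_CUBIC)[:,:,::-1])
E
```

```text
red (219, 247) zdepth [372. 292.  19.] rect [371. 291.] [60. 59.] 88.7
red (185, 208) zdepth [479. 375.  68.] rect [485. 389.] [44. 42.] 44.8
red70 (219, 247) zdepth [372. 292.  19.] rect [369. 279.] [57. 56.] 88.7
red70 (185, 208) zdepth [479. 375.  68.] rect [479. 373.] [42. 40.] 44.8
pink (480, 283) zdepth [ 255. -436.   21.] rect [ 255. -438.] [92. 83.] 86.1
yel (446, 203) zdepth [ 482. -356.   18.] rect [ 480. -359.] [31. 83.] 36.4
blue (424, 239) zdepth [ 379. -276.   69.] rect [ 379. -277.] [41. 38.] 88.7
blue (244, 162) zdepth [564. 182. 250.] rect [604. 213.] [39. 40.] 89.9
blue (157, 131) zdepth [704. 463.  53.] rect [697. 456.] [115.   9.] 88.7
green (205, 283) zdepth [273. 331.  17.] rect [273. 331.] [62. 60.] 88.7
green (255, 256) zdepth [344. 191.  18.] rect [345. 190.] [59. 62.] 89.6
green (162, 176) zdepth [571. 442.  64.] rect [578. 457.] [25. 32.] 50.2
green (480, 160) zdepth [ 602. -457.   33.] rect [ 603. -464.] [18. 42.] 9.1
head pts 2347 [ 381. -130.  188.] [730.  25. 204.]
3153.5 ((340.9390869140625, 188.0126953125), 49.03073501586914)
18.0 ((334.25, 135.0), 3.40046763420105)
4.0 ((335.0, 127.0), 1.414313554763794)
8.0 ((330.0, 126.0), 2.2361679077148438)
31.5 ((331.0, 120.5), 4.717090606689453)
181.0 ((329.73944091796875, 108.69718170166016), 8.20464038848877)
tray ((457.6895446777344, -52.462738037109375), (221.10781860351562, 169.7327880859375), 87.67500305175781)
cap 37 [709. -26. 210.] ((703.5577392578125, -27.30601692199707), 13.82997989654541)
bottle [564. 182. 250.]
beaker [ 613. -257.    4.]
timer [ 592. -459.   26.]
dropper [569. 440.  60.]
```

View pics/crop.png

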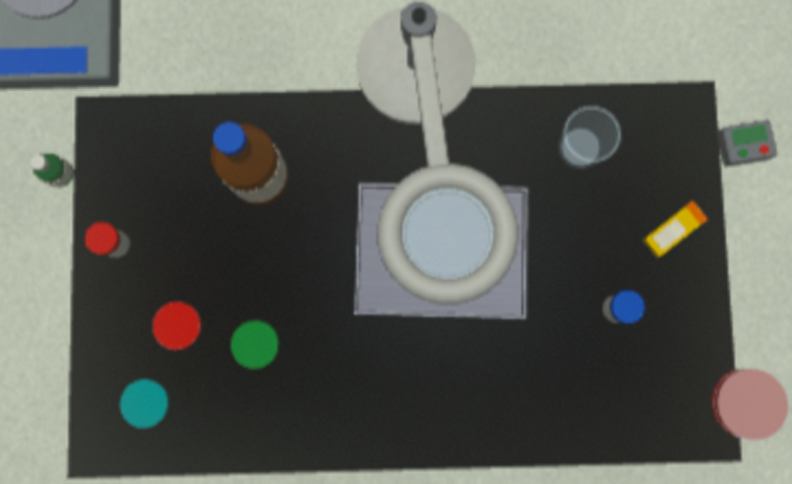

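The crop confirms the choices: dish at crop (176,325), red-capped jar (101,238), case (677,229). I'll swing the lamp toward -y, over the beaker and away from the bottle, gripping its bar. First I need the lens, hinge and bar measured, plus a planning helper.

```bash
cat >> h.py <<'E'
from scipy.spatial.transform import Rotation as Ro
def toolyaw(R=None):
    R=Ro.from_rotvec(ctrl.state()['ee_rot']).as_matrix() if R is None else R
    return np.arctan2(R[1,1],R[0,1])
def shift(targets):
    """targets: (x,y,z,closing-axis yaw rad or None) world -> tool shift rows"""
    s=ctrl.state();R=Ro.from_rotvec(s['ee_rot']).as_matrix();y0=toolyaw(R)
    print('tcp',s['position'].round(1),'yaw',y0.round(3),'t',round(s['time'],2),'down',R[2,2].round(4),'grip',round(s['gripper_width'],2),'q6',s['joint_positions'][5].round(2))
    for T in targets:
        d=R.T@(np.array(T[:3])-s['position'])
        sp=0 if T[3] is None else -((T[3]-y0+np.pi/2)%np.pi-np.pi/2)
        print(T,'->',d.round(1),round(sp,3))
def lamp():
    """ring circle and cap from top view -> lens, hinge"""
    p,d=grab('top');C=cloud('top',d);Z=C[...,2]
    m=(Z>184)&(Z<204)&(d>0);m[320:]=0
    q=C[m&(np.abs(C[...,0]-600)<300)][:,:2]
    q=q[np.abs(q[:,1]+150)<300]
    h=np.array([705.,-27]);r=np.hypot(*(q-h).T)
    q=q[(r>195)&(r<345)]
    from scipy.optimize import least_squares
    f=lambda c:np.clip(np.abs(np.hypot(*(q-c).T)-67),0,60)-0
    o=least_squares(f,np.median(q,0),loss='soft_l1',f_scale=5)
    b=C[m][:,:2];rb=np.hypot(*(b-h).T);b=b[(rb>60)&(rb<150)]
    return o.x,len(q),b
E
python3 - <<'E'
from h import *
l,n,b=lamp();print('lens',l,n)
v=np.linalg.svd(b-b.mean(0))[2][0];print('bar pts',len(b),'mean',b.mean(0),'dir',np.degrees(np.arctan2(*v[::-1])))
print('ring via ray',ray('top',(343.2,205.5),190),'cap via ray',ray('top',(330,108.2),212),'foot',ray('top',(140+416/2.2,100+65/2.2),26))
v=-v if v[0]>0 else v
tl=l-v*250;print('hinge from lens/bar',tl)
print('tip_reach',ctrl.tip_reach)
a=np.arctan2(v[1],v[0])
g=l-v*112
shift([(*g,300,a+np.pi/2),(*g,177,a+np.pi/2)])
E
```

```text
lens [458.9538959  -51.63423337] 2286
bar pts 337 mean [600.67105468 -37.20790618] dir -173.95878631285748
ring via ray [[461.43314709 -52.67754046 190.        ]] cap via ray [[704.30446018 -25.98782083 212.        ]] foot [[704.17242535 -27.20486545  26.        ]]
hinge from lens/bar [707.56550821 -25.32328082]
tip_reach 14.0
tcp [ 255.2 -570.2  244.8] yaw -1.15 t 0.2 down -1.0 grip 1.0 q6 -0.02
(np.float64(570.3318982122069), np.float64(-39.84692662587107), 300, np.float64(-1.465357257137713)) -> [ 504.3 -355.4  -54.8] 0.315
(np.float64(570.3318982122069), np.float64(-39.84692662587107), 177, np.float64(-1.465357257137713)) -> [ 504.3 -355.2   68.2] 0.315
```

>>> {"name": "move_arm", "arguments": {
  "steps": [0,0,-55,0,0,0,-55,0,504,-355,-55,0.315,504,-355,-55,0.315,504,-355,-55,0.315,504,-355,-55,0.315,504,-355,-55,0.315,504,-355,-55,0.315,504,-355,-55,0.315,504,-355,-55,0.315,504,-355,-55,0.315,504,-355,-55,0.315,504,-355,-55,0.315,504,-355,-55,0.315,504,-355,-55,0.315,504,-355,-55,0.315,504,-355,-55,0.315,504,-355,-55,0.315,504,-355,-55,0.315,504,-355,-55,0.315],
  "grip": 1,
  "force": 20
}}

```text
time: 2.2
position: [570.0, -41.7, 300.5]
ee_rot: [3.137, 0.163, 0.0]
wrist_force: [-0.0, -0.5, -0.0]
gripper_width: 1.0
finger_force: 0.0
```

```bash
python3 - <<'E'
from h import *
shift([(570.3,-39.8,177,-1.465)])
E
```

```text
tcp [570.  -41.7 300.5] yaw -1.467 t 2.2 down -1.0 grip 1.0 q6 1.37
(570.3, -39.8, 177, -1.465) -> [  0.5  -1.8 123.5] -0.002
```

>>> {"name": "move_arm", "arguments": {
  "steps": [0,-2,40,0,0,-2,80,0,0,-2,110,0,0,-2,123,0,0,-2,123,0]
}}

```text
time: 2.7
position: [569.1, -38.9, 175.8]
ee_rot: [-3.137, -0.165, 0.005]
wrist_force: [-0.3, -0.1, 0.1]
gripper_width: 1.006
finger_force: 0.0
```

>>> {"name": "move_arm", "arguments": {
  "steps": [0,0,0,0,0,0,0,0,0,0,0,0,0,0,0,0,0,0,0,0,0,0,0,0,0,0,0,0,0,0,0,0],
  "grip": -1,
  "force": 20
}}

```text
time: 3.5
position: [570.8, -38.9, 178.6]
ee_rot: [3.137, 0.165, 0.003]
wrist_force: [-1.1, -2.0, 5.3]
gripper_width: 0.278
finger_force: 20.6
```

```bash
python3 - <<'E'
from h import *
s=ctrl.state();p=s['position'];h=np.array([705.5,-26]);r=p[:2]-h
print(s['wrist_force'],s['finger_force'],np.hypot(*r),np.degrees(np.arctan2(r[1],r[0])))
T=[]
for k in range(1,17):
    a=0.06*k;c,sn=np.cos(a),np.sin(a);q=h+np.array([[c,-sn],[sn,c]])@r
    T.append((q[0].round(1),q[1].round(1),p[2].round(1),toolyaw()+a))
shift(T)
E
```

```text
[-1.11593033 -2.04002187  5.25001254] 20.606643855571747 135.2804740167858 -174.5410574430852
tcp [570.8 -38.9 178.6] yaw -1.466 t 3.5 down -1.0 grip 0.28 q6 1.38
(np.float64(571.8), np.float64(-46.9), np.float64(178.6), np.float64(-1.4057882552436978)) -> [ 0.1  8.1 -0. ] -0.06
(np.float64(573.3), np.float64(-54.9), np.float64(178.6), np.float64(-1.345788255243698)) -> [ 0.8 16.2 -0. ] -0.12
(np.float64(575.3), np.float64(-62.8), np.float64(178.6), np.float64(-1.2857882552436979)) -> [ 1.9 24.3  0. ] -0.18
(np.float64(577.8), np.float64(-70.5), np.float64(178.6), np.float64(-1.2257882552436978)) -> [ 3.6 32.2  0. ] -0.24
(np.float64(580.7), np.float64(-78.1), np.float64(178.6), np.float64(-1.1657882552436978)) -> [ 5.7 40.   0. ] -0.3
(np.float64(584.0), np.float64(-85.5), np.float64(178.6), np.float64(-1.1057882552436977)) -> [ 8.2 47.8  0. ] -0.36
(np.float64(587.8), np.float64(-92.7), np.float64(178.6), np.float64(-1.045788255243698)) -> [11.2 55.3  0. ] -0.42
(np.float64(592.0), np.float64(-99.6), np.float64(178.6), np.float64(-0.9857882552436978)) -> [14.7 62.6  0. ] -0.48
(np.
[... 270 characters left out ...]
 np.float64(178.6), np.float64(-0.8057882552436979)) -> [27.6 83.2  0.1] -0.66
(np.float64(612.7), np.float64(-124.5), np.float64(178.6), np.float64(-0.7457882552436979)) -> [32.7 89.5  0.1] -0.72
(np.float64(618.8), np.float64(-129.9), np.float64(178.6), np.float64(-0.6857882552436978)) -> [38.2 95.6  0.1] -0.78
(np.float64(625.2), np.float64(-134.9), np.float64(178.6), np.float64(-0.6257882552436979)) -> [4.400e+01 1.012e+02 1.000e-01] -0.84
(np.float64(631.9), np.float64(-139.5), np.float64(178.6), np.float64(-0.5657882552436979)) -> [5.020e+01 1.065e+02 1.000e-01] -0.9
(np.float64(638.8), np.float64(-143.7), np.float64(178.6), np.float64(-0.5057882552436979)) -> [ 56.6 111.4   0.2] -0.96
```

>>> {"name": "move_arm", "arguments": {
  "steps": [0,8,0,-0.06,1,16,0,-0.12,2,24,0,-0.18,4,32,0,-0.24,6,40,0,-0.3,8,48,0,-0.36,11,55,0,-0.42,15,63,0,-0.48]
}}

```text
time: 4.3
position: [591.2, -101.0, 178.6]
ee_rot: [3.006, 0.908, -0.002]
wrist_force: [-6.6, -4.9, 9.4]
gripper_width: 0.275
finger_force: 25.3
```

```bash
python3 - <<'E'
from h import *
s=ctrl.state();p=s['position'];h=np.array([705.5,-26]);r=p[:2]-h
print(s['wrist_force'],s['finger_force'],np.hypot(*r),np.degrees(np.arctan2(r[1],r[0])))
T=[]
for k in range(1,9):
    a=0.06*k;c,sn=np.cos(a),np.sin(a);q=h+np.array([[c,-sn],[sn,c]])@r
    T.append((q[0].round(1),q[1].round(1),p[2].round(1),toolyaw()+a))
shift(T)
E
```

```text
[-6.62635108 -4.94632031  9.43279563] 25.33252626657486 136.70856342931813 -146.72038257259004
tcp [ 591.2 -101.   178.6] yaw -0.984 t 4.3 down -1.0 grip 0.27 q6 0.8
(np.float64(595.9), np.float64(-107.7), np.float64(178.6), np.float64(-0.9239539564963459)) -> [0.2 8.2 0. ] -0.06
(np.float64(601.0), np.float64(-114.2), np.float64(178.6), np.float64(-0.863953956496346)) -> [ 0.9 16.4  0. ] -0.12
(np.float64(606.5), np.float64(-120.3), np.float64(178.6), np.float64(-0.803953956496346)) -> [ 2.1 24.5  0. ] -0.18
(np.float64(612.3), np.float64(-126.0), np.float64(178.6), np.float64(-0.743953956496346)) -> [ 3.7 32.5  0. ] -0.24
(np.float64(618.5), np.float64(-131.4), np.float64(178.6), np.float64(-0.6839539564963459)) -> [ 5.9 40.4  0. ] -0.3
(np.float64(625.0), np.float64(-136.5), np.float64(178.6), np.float64(-0.623953956496346)) -> [ 8.5 48.3  0. ] -0.36
(np.float64(631.7), np.float64(-141.1), np.float64(178.6), np.float64(-0.563953956496346)) -> [11.5 55.8  0. ] -0.42
(np.float64(638.8), np.float64(-145.3), np.float64(178.6), np.float64(-0.503953956496346)) -> [15.1 63.2  0. ] -0.48
```

Moving well; the forces are small. Next comes the second half of the swing, then release and lift.

>>> {"name": "move_arm", "arguments": {
  "steps": [0,8,0,-0.06,1,16,0,-0.12,2,24,0,-0.18,4,32,0,-0.24,6,40,0,-0.3,9,48,0,-0.36,12,56,0,-0.42,15,63,0,-0.48,15,63,0,-0.48,15,63,0,-0.48]
}}

```text
time: 5.3
position: [639.2, -147.9, 178.6]
ee_rot: [2.702, 1.592, -0.003]
wrist_force: [-4.1, -16.5, 4.3]
gripper_width: 0.281
finger_force: 20.4
```

>>> {"name": "move_arm", "arguments": {
  "steps": [0,0,0,0,0,0,0,0,0,0,0,0,0,0,0,0,0,0,0,0,0,0,-40,0,0,0,-80,0,0,0,-110,0,0,0,-110,0],
  "grip": 1
}}

```text
time: 6.2
position: [641.6, -144.2, 292.8]
ee_rot: [2.7, 1.593, 0.01]
wrist_force: [0.2, 0.4, 0.2]
gripper_width: 0.995
finger_force: 0.0
```

```bash
python3 - <<'E'
from h import *
s=ctrl.state();print(s['wrist_force'],s['position'])
p,d=grab('top','aside');C=cloud('top',d)
b=blobs(p,(10,120,120),(35,255,255),40,(100,130,520,330))
for c in b:
    q=ray('top',c[:,0],16);print('case',cv2.minAreaRect(q[:,:2].astype(np.float32)))
E
```

```text
[0.21490256 0.35483023 0.17580837] [ 641.55525571 -144.1576595   292.7583884 ]
case ((481.9579162597656, -360.7441711425781), (30.045795440673828, 77.33079528808594), 35.84225845336914)
```

View pics/aside.png

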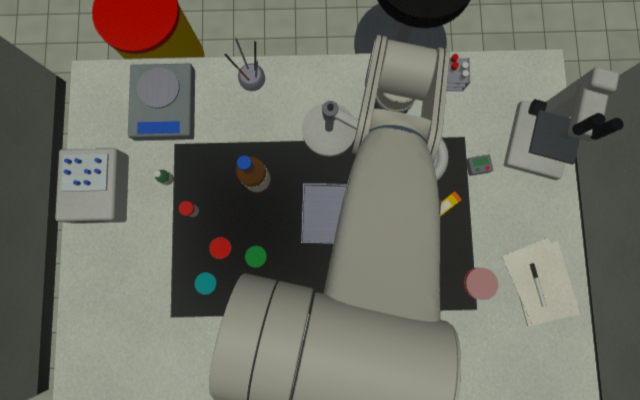

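The lamp is parked aside near (428,160) px, with its lens at about (587,-246) by geometry, and the tray is uncovered at (325,213). The case at (450,204) comes next.

```bash
python3 - <<'E'
from h import *
shift([(480.5,-359.5,290,0.632),(480.5,-359.5,60,0.632),(480.5,-359.5,17,0.632)])
E
```

```text
tcp [ 640.3 -143.9  290. ] yaw -0.505 t 6.25 down -1.0 grip 1.0 q6 0.27
(480.5, -359.5, 290, 0.632) -> [-266.   -35.6   -0.6] -1.137
(480.5, -359.5, 60, 0.632) -> [-266.3  -36.7  229.4] -1.137
(480.5, -359.5, 17, 0.632) -> [-266.4  -36.9  272.4] -1.137
```

>>> {"name": "move_arm", "arguments": {
  "steps": [-266,-36,0,-1.137,-266,-36,0,-1.137,-266,-36,0,-1.137,-266,-36,0,-1.137,-266,-36,0,-1.137,-266,-36,0,-1.137,-266,-36,0,-1.137,-266,-36,0,-1.137,-266,-36,0,-1.137,-266,-36,80,-1.137,-266,-36,120,-1.137,-266,-36,160,-1.137,-266,-36,180,-1.137,-266,-36,180,-1.137],
  "grip": 0.3
}}

```text
time: 7.65
position: [475.8, -356.3, 102.0]
ee_rot: [-1.42, -2.791, -0.003]
wrist_force: [-0.5, 0.1, 0.7]
gripper_width: 0.65
finger_force: 0.0
```

```bash
python3 - <<'E'
from h import *
print(ctrl.state()['wrist_force'])
shift([(480.5,-359.5,60,0.632),(480.5,-359.5,17,0.632)])
E
```

```text
[-0.48652833  0.10660919  0.68623677]
tcp [ 475.8 -356.3  102. ] yaw 0.63 t 7.65 down -0.9999 grip 0.65 q6 -1.29
(480.5, -359.5, 60, 0.632) -> [-5.8  2.1 42. ] -0.002
(480.5, -359.5, 17, 0.632) -> [-6.2  2.2 85. ] -0.002
```

>>> {"name": "move_arm", "arguments": {
  "steps": [-3,2,40,0,-3,2,70,0,-3,2,82,0,-3,2,82,0,-3,2,82,0]
}}

```text
time: 8.15
position: [483.1, -361.1, 26.9]
ee_rot: [1.421, 2.8, -0.001]
wrist_force: [0.3, -0.4, -0.2]
gripper_width: 0.651
finger_force: 0.0
```

```bash
python3 - <<'E'
from h import *
for i in range(4):
    s=ctrl.state();print(s['position'],s['wrist_force'].round(1));ctrl.get_image('top')
shift([(480.5,-359.5,17,0.632)])
E
```

```text
[ 483.12440893 -361.05152627   26.87899627] [ 0.3 -0.4 -0.2]
[ 483.33707798 -361.2341506    27.25481539] [0.1 0.2 0.3]
[ 483.29487809 -361.23661983   27.27999338] [-0.4 -1.3  0.4]
[ 483.21962355 -361.18941392   27.20070357] [-0.6  0.  -0.6]
tcp [ 483.1 -361.1   27. ] yaw 0.632 t 8.35 down -1.0 grip 0.65 q6 -1.29
(480.5, -359.5, 17, 0.632) -> [ 2.8 -1.1 10. ] -0.0
```

>>> {"name": "move_arm", "arguments": {
  "steps": [3,-1,10,0,3,-1,10,0,3,-1,10,0]
}}

```text
time: 8.65
position: [479.2, -358.3, 14.9]
ee_rot: [-1.421, -2.801, -0.0]
wrist_force: [0.1, 0.5, 0.7]
gripper_width: 0.651
finger_force: 0.0
```

>>> {"name": "move_arm", "arguments": {
  "steps": [0,0,0,0,0,0,0,0,0,0,0,0,0,0,0,0,0,0,0,0,0,0,0,0],
  "grip": -1,
  "force": 30
}}

```text
time: 9.25
position: [479.8, -358.8, 15.5]
ee_rot: [1.421, 2.801, -0.0]
wrist_force: [0.2, -0.3, 2.1]
gripper_width: 0.34
finger_force: 30.8
```

>>> {"name": "move_arm", "arguments": {
  "steps": [0,0,-20,0,0,0,-50,0,0,0,-80,0,0,0,-110,0,0,0,-110,0]
}}

```text
time: 9.75
position: [481.6, -360.1, 129.2]
ee_rot: [1.418, 2.796, -0.002]
wrist_force: [1.1, -0.7, 0.0]
gripper_width: 0.341
finger_force: 30.5
```

```bash
python3 - <<'E'
from h import *
# tray frame: rotate -2.3 deg
a=np.radians(-2.3);R=np.array([[np.cos(a),-np.sin(a)],[np.sin(a),np.cos(a)]])
g=np.array([458,-52])+R@[0,-50];print(g)
y=np.pi/2+a
shift([(*g,110,y),(*g,60,y),(*g,22,y)])
E
```

```text
[ 455.99341037 -101.95971976]
tcp [ 481.6 -360.1  129.2] yaw 0.632 t 9.75 down -1.0 grip 0.34 q6 -1.29
(np.float64(455.993410373372), np.float64(-101.95971975572229), 110, np.float64(1.530653753999027)) -> [223.5 131.8  18. ] -0.899
(np.float64(455.993410373372), np.float64(-101.95971975572229), 60, np.float64(1.530653753999027)) -> [223.8 131.7  68. ] -0.899
(np.float64(455.993410373372), np.float64(-101.95971975572229), 22, np.float64(1.530653753999027)) -> [224.1 131.7 106. ] -0.899
```

The direct path would pass too close to the parked lamp head, so I'll detour through (395,-235).

```bash
python3 - <<'E'
from h import *
shift([(395,-235,130,1.0),(400,-160,130,1.53),(456,-102,125,1.53)])
E
```

```text
tcp [ 481.6 -360.1  129.2] yaw 0.632 t 9.75 down -1.0 grip 0.34 q6 -1.29
(395, -235, 130, 1.0) -> [152.1   4.   -1.8] -0.368
(400, -160, 130, 1.53) -> [209.6  52.4  -2. ] -0.898
(456, -102, 125, 1.53) -> [223.4 131.8   3. ] -0.898
```

>>> {"name": "move_arm", "arguments": {
  "steps": [40,1,0,-0.09,80,2,0,-0.18,120,3,0,-0.27,152,4,0,-0.37,172,20,0,-0.5,190,36,0,-0.64,210,52,0,-0.78,217,92,3,-0.898,223,132,3,-0.898,223,132,3,-0.898,223,132,40,-0.898,223,132,70,-0.898,223,132,70,-0.898,223,132,70,-0.898,223,132,70,-0.898]
}}

```text
time: 11.25
position: [454.8, -101.1, 56.2]
ee_rot: [0.065, 3.14, -0.0]
wrist_force: [-0.4, -0.8, -0.4]
gripper_width: 0.345
finger_force: 30.5
```

```bash
python3 - <<'E'
from h import *
print(ctrl.state()['wrist_force'])
shift([(456,-102,22,1.53)])
E
```

```text
[-0.36133486 -0.8231926  -0.39981119]
tcp [ 454.8 -101.1   56.2] yaw 1.53 t 11.25 down -1.0 grip 0.35 q6 -1.77
(456, -102, 22, 1.53) -> [-1.2 -0.9 34.2] -0.0
```

>>> {"name": "move_arm", "arguments": {
  "steps": [-1,-1,15,0,-1,-1,28,0,-1,-1,33,0,-1,-1,33,0,-1,-1,33,0]
}}

```text
time: 11.75
position: [455.4, -101.8, 22.6]
ee_rot: [0.064, 3.141, -0.0]
wrist_force: [-0.7, -0.3, 0.4]
gripper_width: 0.336
finger_force: 30.5
```

>>> {"name": "move_arm", "arguments": {
  "steps": [0,0,1,0,0,0,1,0]
}}

```text
time: 11.95
position: [455.6, -101.8, 21.6]
ee_rot: [0.064, 3.14, -0.0]
wrist_force: [-0.1, 0.6, -0.8]
gripper_width: 0.342
finger_force: 30.5
```

>>> {"name": "move_arm", "arguments": {
  "steps": [0,0,1.5,0,0,0,1.5,0]
}}

```text
time: 12.15
position: [455.4, -101.7, 19.8]
ee_rot: [0.064, 3.141, -0.0]
wrist_force: [-0.2, 0.5, -1.6]
gripper_width: 0.339
finger_force: 30.5
```

>>> {"name": "move_arm", "arguments": {
  "steps": [0,0,0,0,0,0,0,0,0,0,0,0,0,0,0,0,0,0,-30,0,0,0,-70,0,0,0,-110,0,0,0,-150,0,0,0,-150,0,0,0,-150,0],
  "grip": 0.1
}}

```text
time: 13.15
position: [455.8, -101.8, 170.7]
ee_rot: [0.064, 3.138, -0.001]
wrist_force: [-0.2, 0.4, -0.8]
gripper_width: 0.552
finger_force: 0.0
```

```bash
python3 - <<'E'
from h import *
shift([(400,120,170,1.53),(371.5,291.5,170,-0.7),(371.5,291.5,170,0),(371.5,291.5,60,1.2),(371.5,291.5,17,1.53)])
E
```

```text
tcp [ 455.8 -101.8  170.7] yaw 1.53 t 13.15 down -1.0 grip 0.55 q6 -1.78
(400, 120, 170, 1.53) -> [ 64.8 219.4   0.4] 0.0
(371.5, 291.5, 170, -0.7) -> [1.003e+02 3.896e+02 2.000e-01] -0.912
(371.5, 291.5, 170, 0) -> [1.003e+02 3.896e+02 2.000e-01] 1.53
(371.5, 291.5, 60, 1.2) -> [100.6 389.6 110.2] 0.33
(371.5, 291.5, 17, 1.53) -> [100.7 389.7 153.2] 0.0
```

>>> {"name": "move_arm", "arguments": {
  "steps": [20,50,0,0,35,100,0,0,50,150,0,0,65,200,0,0,75,250,0,0,85,300,0,0,95,350,0,0,100,390,0,0,100,390,0,0,100,390,0,0,100,390,40,0,100,390,80,0,100,390,110,0,100,390,110,0,100,390,110,0],
  "grip": 1
}}

```text
time: 14.65
position: [370.9, 290.4, 59.4]
ee_rot: [-0.067, -3.138, 0.003]
wrist_force: [0.2, 0.1, 0.7]
gripper_width: 0.997
finger_force: 0.0
```

```bash
python3 - <<'E'
from h import *
shift([(371.5,291.5,17,1.53)])
E
```

```text
tcp [370.9 290.4  59.4] yaw 1.528 t 14.65 down -1.0 grip 1.0 q6 -0.89
(371.5, 291.5, 17, 1.53) -> [-0.6  1.2 42.4] -0.002
```

>>> {"name": "move_arm", "arguments": {
  "steps": [0,1,20,0,0,1,38,0,0,1,42,0,0,1,42,0,0,1,43,0,0,1,43,0]
}}

```text
time: 15.25
position: [372.0, 293.3, 17.8]
ee_rot: [0.064, 3.14, 0.002]
wrist_force: [-0.8, -0.1, -0.2]
gripper_width: 1.002
finger_force: 0.0
```

```bash
python3 - <<'E'
from h import *
p,d=grab('side');C=cloud('side',d)
print(ctrl.state()['position'],ctrl.state()['wrist_force'])
uv=[]
c=ctrl.calibration('side')
x=np.array(c['mtx'])@(np.array(c['R'])@[371,291,20]+c['t']);u,v=(x[:2]/x[2]).astype(int);print(u,v)
cv2.imwrite('pics/dish.png',cv2.resize(p[v-70:v+50,u-80:u+80],None,fx=4,fy=4)[:,:,::-1])
E
```

```text
[371.84619066 293.29982163  17.70166248] [-0.22972005 -0.55589187 -0.21122644]
318 323
```

View pics/dish.png

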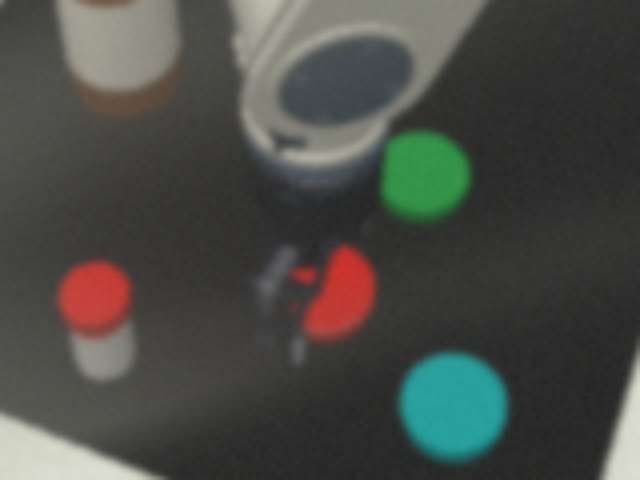

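The crop shows the open fingers straddling the red dish (crop (340,290)). The near fingertip is at about crop (297,360). I'll check its height.

```bash
python3 - <<'E'
from h import *
for z in (0,5,10,15,20): print(z,ray('side',(238+297/4,253+364/4),z)[0].round(1))
E
```

```text
0 [367.3 336.7   0. ]
5 [366.2 339.1   5. ]
10 [365.1 341.5  10. ]
15 [364.  343.9  15. ]
20 [362.9 346.2  20. ]
```

>>> {"name": "move_arm", "arguments": {
  "steps": [0,-1,3,0,0,-1,4,0,0,-1,4,0]
}}

```text
time: 15.6
position: [371.2, 291.9, 12.7]
ee_rot: [-0.064, -3.141, 0.0]
wrist_force: [-0.2, 0.7, -0.3]
gripper_width: 0.996
finger_force: 0.0
```

>>> {"name": "move_arm", "arguments": {
  "steps": [0,0,0,0,0,0,0,0,0,0,0,0,0,0,0,0,0,0,0,0],
  "grip": -1,
  "force": 30
}}

```text
time: 16.1
position: [371.3, 292.0, 13.2]
ee_rot: [-0.064, -3.141, 0.0]
wrist_force: [-1.6, -0.5, 5.8]
gripper_width: 0.685
finger_force: 30.9
```

>>> {"name": "move_arm", "arguments": {
  "steps": [0,0,-15,0,0,0,-45,0,0,0,-85,0,0,0,-125,0,0,0,-125,0,0,0,-125,0]
}}

```text
time: 16.7
position: [371.7, 292.3, 138.5]
ee_rot: [0.064, 3.139, 0.002]
wrist_force: [-1.1, 0.1, 0.1]
gripper_width: 0.683
finger_force: 32.6
```

```bash
python3 - <<'E'
from h import *
a=np.radians(-2.3);R=np.array([[np.cos(a),-np.sin(a)],[np.sin(a),np.cos(a)]])
g=np.array([458,-52])+R@[-20,43];print(g)
shift([(*g,140,1.53),(*g,50,1.53)])
E
```

```text
[439.74177918  -8.23200516]
tcp [371.7 292.3 138.5] yaw 1.53 t 16.7 down -1.0 grip 0.68 q6 -0.89
(np.float64(439.74177917661115), np.float64(-8.23200515942763), 140, 1.53) -> [ -80.2 -297.5   -1.7] 0.0
(np.float64(439.74177917661115), np.float64(-8.23200515942763), 50, 1.53) -> [ -80.1 -297.6   88.3] 0.0
```

>>> {"name": "move_arm", "arguments": {
  "steps": [-8,-35,0,0,-18,-75,0,0,-30,-115,0,0,-40,-155,0,0,-51,-195,0,0,-62,-235,0,0,-72,-270,0,0,-80,-297,0,0,-80,-297,0,0,-80,-297,0,0,-80,-297,40,0,-80,-297,75,0,-80,-297,88,0,-80,-297,88,0,-80,-297,88,0]
}}

```text
time: 18.2
position: [438.5, -7.2, 49.5]
ee_rot: [-0.062, -3.139, -0.0]
wrist_force: [-0.0, -0.4, -0.3]
gripper_width: 0.685
finger_force: 32.6
```

```bash
python3 - <<'E'
from h import *
shift([(439.7,-8.2,18.5,1.53)])
E
```

```text
tcp [438.5  -7.2  49.5] yaw 1.531 t 18.2 down -1.0 grip 0.68 q6 -1.57
(439.7, -8.2, 18.5, 1.53) -> [-1.2 -0.9 31. ] 0.001
```

>>> {"name": "move_arm", "arguments": {
  "steps": [-1,-1,15,0,-1,-1,26,0,-1,-1,31,0,-1,-1,31,0,-1,-1,31,0]
}}

```text
time: 18.7
position: [440.3, -9.0, 19.1]
ee_rot: [0.064, 3.141, 0.0]
wrist_force: [-0.1, 0.2, -0.4]
gripper_width: 0.684
finger_force: 32.6
```

>>> {"name": "move_arm", "arguments": {
  "steps": [0,0,1,0,0,0,1,0]
}}

```text
time: 18.9
position: [440.3, -9.1, 18.1]
ee_rot: [0.064, 3.14, -0.0]
wrist_force: [0.2, 0.7, -0.8]
gripper_width: 0.682
finger_force: 32.6
```

Down 0.5 mm more, release to about 72 mm and lift. Then on to the jar at (479,373).

>>> {"name": "move_arm", "arguments": {
  "steps": [0,0,0.5,0,0,0,0.5,0,0,0,0.5,0,0,0,0.5,0,0,0,0.5,0,0,0,-30,0,0,0,-70,0,0,0,-110,0,0,0,-150,0,0,0,-150,0,0,0,-150,0],
  "grip": 0.7
}}

```text
time: 20.0
position: [440.6, -9.1, 168.7]
ee_rot: [0.064, 3.138, -0.0]
wrist_force: [-0.9, 0.3, -0.4]
gripper_width: 0.849
finger_force: 0.0
```

```bash
python3 - <<'E'
from h import *
p,d=grab('side')
for c in blobs(p,(0,120,80),(8,255,255),40,(180,260,420,360)):
    q=ray('side',c[:,0],61);(u,v),_,_=cv2.minAreaRect(c);print((u,v),q[:,:2].mean(0),ray('side',(u,v),66))
shift([(400,150,170,1.53),(380,290,170,1.53),(479,373,170,1.53),(479,373,90,1.53),(479,373,56,1.53)])
E
```

```text
(261.5000305175781, 326.5000305175781) [479.97978341 370.64458167] [[477.99188415 372.80670854  66.        ]]
tcp [439.7  -9.  167.7] yaw 1.53 t 20.05 down -1.0 grip 0.85 q6 -1.58
(400, 150, 170, 1.53) -> [ 46.2 157.3  -2.3] -0.0
(380, 290, 170, 1.53) -> [ 71.9 296.3  -2.3] -0.0
(479, 373, 170, 1.53) -> [-23.6 383.3  -2.3] -0.0
(479, 373, 90, 1.53) -> [-23.6 383.3  77.7] -0.0
(479, 373, 56, 1.53) -> [-23.6 383.3 111.7] -0.0
```

>>> {"name": "move_arm", "arguments": {
  "steps": [15,50,0,0,30,100,0,0,46,150,0,0,55,200,0,0,65,250,0,0,70,296,0,0,40,325,0,0,8,355,0,0,-24,383,0,0,-24,383,0,0,-24,383,0,0,-24,383,40,0,-24,383,78,0,-24,383,78,0,-24,383,78,0,-24,383,78,0]
}}

```text
time: 21.65
position: [480.3, 372.9, 91.4]
ee_rot: [0.064, 3.14, 0.002]
wrist_force: [-0.8, -0.6, 0.3]
gripper_width: 0.847
finger_force: 0.0
```

```bash
python3 - <<'E'
from h import *
shift([(479,373,54,1.53)])
E
```

```text
tcp [480.3 372.9  91.4] yaw 1.53 t 21.65 down -1.0 grip 0.85 q6 -0.89
(479, 373, 54, 1.53) -> [ 1.3  0.  37.4] -0.0
```

>>> {"name": "move_arm", "arguments": {
  "steps": [1,0,20,0,1,0,35,0,1,0,37,0,1,0,37,0]
}}

```text
time: 22.05
position: [478.7, 372.7, 53.1]
ee_rot: [-0.064, -3.141, 0.0]
wrist_force: [0.4, 0.3, 0.4]
gripper_width: 0.845
finger_force: 0.0
```

>>> {"name": "move_arm", "arguments": {
  "steps": [0,0,0,0,0,0,0,0,0,0,0,0,0,0,0,0,0,0,0,0,0,0,0,0],
  "grip": -1,
  "force": 30
}}

```text
time: 22.65
position: [479.2, 373.0, 53.6]
ee_rot: [0.064, 3.14, 0.001]
wrist_force: [0.1, -0.5, 7.3]
gripper_width: 0.457
finger_force: 29.9
```

>>> {"name": "move_arm", "arguments": {
  "steps": [0,0,-15,0,0,0,-45,0,0,0,-80,0,0,0,-100,0,0,0,-100,0,0,0,-100,0]
}}

```text
time: 23.25
position: [478.7, 372.7, 153.5]
ee_rot: [0.064, 3.14, 0.001]
wrist_force: [-0.9, -0.2, -0.2]
gripper_width: 0.46
finger_force: 30.3
```

```bash
python3 - <<'E'
from h import *
a=np.radians(-2.3);R=np.array([[np.cos(a),-np.sin(a)],[np.sin(a),np.cos(a)]])
g=np.array([458,-52])+R@[50,10];print(g)
shift([(390,290,155,1.53),(400,150,155,1.53),(*g,155,1.53),(*g,90,1.53)])
E
```

```text
[508.36103768 -44.01464568]
tcp [478.7 372.7 153.5] yaw 1.53 t 23.25 down -1.0 grip 0.46 q6 -0.89
(390, 290, 155, 1.53) -> [ 85.3 -86.3  -1.6] 0.0
(400, 150, 155, 1.53) -> [  69.6 -225.8   -1.7] 0.0
(np.float64(508.3610376810479), np.float64(-44.01464567548353), 155, 1.53) -> [ -46.6 -415.2   -1.7] 0.0
(np.float64(508.3610376810479), np.float64(-44.01464567548353), 90, 1.53) -> [ -46.6 -415.2   63.3] 0.0
```

>>> {"name": "move_arm", "arguments": {
  "steps": [30,-29,0,0,60,-58,0,0,85,-86,0,0,81,-121,0,0,77,-156,0,0,73,-191,0,0,69,-226,0,0,50,-257,0,0,31,-288,0,0,11,-320,0,0,-8,-352,0,0,-27,-384,0,0,-47,-415,0,0,-47,-415,0,0,-47,-415,0,0,-47,-415,35,0,-47,-415,63,0,-47,-415,63,0,-47,-415,63,0]
}}

```text
time: 25.15
position: [507.7, -42.9, 89.5]
ee_rot: [-0.062, -3.138, -0.0]
wrist_force: [-0.0, 0.3, 0.1]
gripper_width: 0.457
finger_force: 30.5
```

```bash
python3 - <<'E'
from h import *
shift([(508.4,-44,59,1.53)])
E
```

```text
tcp [507.7 -42.9  89.5] yaw 1.531 t 25.15 down -1.0 grip 0.46 q6 -1.64
(508.4, -44, 59, 1.53) -> [-0.8 -1.  30.5] 0.001
```

>>> {"name": "move_arm", "arguments": {
  "steps": [-1,-1,15,0,-1,-1,25,0,-1,-1,30,0,-1,-1,30,0,-1,-1,30,0]
}}

```text
time: 25.65
position: [509.9, -44.9, 60.3]
ee_rot: [0.064, 3.141, -0.0]
wrist_force: [-0.2, 0.3, -0.7]
gripper_width: 0.457
finger_force: 30.5
```

>>> {"name": "move_arm", "arguments": {
  "steps": [0,0,1,0,0,0,1,0]
}}

```text
time: 25.85
position: [509.9, -45.0, 59.1]
ee_rot: [0.064, 3.14, -0.0]
wrist_force: [-0.1, 0.6, -0.4]
gripper_width: 0.457
finger_force: 30.5
```

>>> {"name": "move_arm", "arguments": {
  "steps": [0,0,1.2,0,0,0,1.2,0,0,0,1.2,0]
}}

```text
time: 26.15
position: [509.9, -44.9, 57.7]
ee_rot: [0.064, 3.141, -0.0]
wrist_force: [0.4, 0.8, 0.8]
gripper_width: 0.454
finger_force: 30.6
```

>>> {"name": "move_arm", "arguments": {
  "steps": [0,0,0,0,0,0,0,0,0,0,0,0,0,0,-10,0,0,0,-50,0,0,0,-100,0,0,0,-150,0,0,0,-200,0,0,0,-240,0,0,0,-240,0,0,0,-240,0],
  "grip": 0.5
}}

```text
time: 27.25
position: [509.8, -44.9, 299.0]
ee_rot: [0.064, 3.138, -0.0]
wrist_force: [-0.2, 0.9, -1.0]
gripper_width: 0.754
finger_force: 0.0
```

```bash
python3 - <<'E'
from h import *
p,d=grab('side')
cv2.imwrite('pics/tray.png',cv2.resize(p[130:300,220:440],None,fx=3.5,fy=3.5)[:,:,::-1])
shift([(641,-144,300,-0.505),(641,-144,300,None)])
E
```

```text
tcp [509.  -44.8 297.5] yaw 1.53 t 27.3 down -1.0 grip 0.75 q6 -1.64
(641, -144, 300, -0.505) -> [-135.9  -93.7   -2.6] -1.107
(641, -144, 300, None) -> [-135.9  -93.7   -2.6] 0
```

View pics/tray.png

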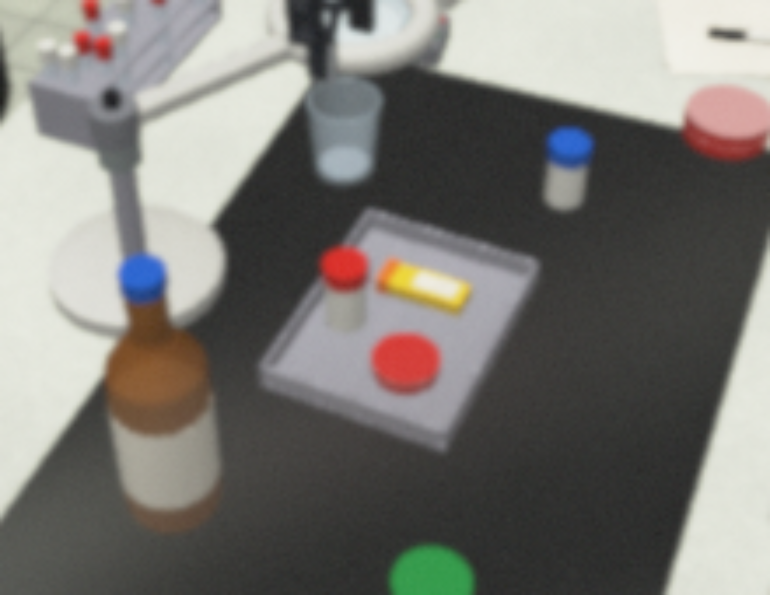

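All three lie flat in the tray, seen at crop (345,290), (425,287) and (405,362), and the neighbours stand untouched. Back to the bar, spinning the long way to stay inside the last joint's range.

>>> {"name": "move_arm", "arguments": {
  "steps": [-10,-7,0,0.14,-20,-14,0,0.28,-30,-21,0,0.42,-40,-28,0,0.56,-50,-35,0,0.7,-60,-42,0,0.84,-70,-49,0,0.98,-80,-56,0,1.12,-90,-63,0,1.26,-100,-70,0,1.4,-110,-77,0,1.54,-120,-84,0,1.68,-130,-90,0,1.82,-136,-94,0,1.94,-136,-94,0,2.035,-136,-94,0,2.035,-136,-94,0,2.035,-136,-94,0,2.035],
  "grip": 1
}}

```text
time: 29.1
position: [641.3, -144.2, 296.7]
ee_rot: [-2.703, -1.598, 0.002]
wrist_force: [-0.1, 0.3, 0.4]
gripper_width: 1.002
finger_force: 0.0
```

```bash
python3 - <<'E'
from h import *
shift([(641,-144.5,178,-0.505)])
E
```

```text
tcp [ 641.3 -144.2  296.7] yaw -0.503 t 29.1 down -1.0 grip 1.0 q6 0.26
(641, -144.5, 178, -0.505) -> [-4.000e-01  1.000e-01  1.187e+02] 0.002
```

>>> {"name": "move_arm", "arguments": {
  "steps": [0,0,40,0,0,0,80,0,0,0,110,0,0,0,119,0,0,0,119,0,0,0,119,0]
}}

```text
time: 29.7
position: [642.8, -144.6, 180.1]
ee_rot: [2.704, 1.596, 0.002]
wrist_force: [-0.4, 0.1, -0.1]
gripper_width: 0.998
finger_force: 0.0
```

>>> {"name": "move_arm", "arguments": {
  "steps": [0,0,0,0,0,0,0,0,0,0,0,0,0,0,0,0,0,0,0,0,0,0,0,0,0,0,0,0,0,0,0,0],
  "grip": -1,
  "force": 20
}}

```text
time: 30.5
position: [642.0, -144.5, 179.2]
ee_rot: [2.706, 1.596, 0.001]
wrist_force: [-1.3, 0.2, 6.5]
gripper_width: 0.278
finger_force: 20.6
```

```bash
python3 - <<'E'
from h import *
s=ctrl.state();p=s['position'];h=np.array([705.5,-26]);r=p[:2]-h
print(s['wrist_force'],s['finger_force'],np.hypot(*r),np.degrees(np.arctan2(r[1],r[0])))
T=[]
for k in range(1,9):
    a=-0.06*k;c,sn=np.cos(a),np.sin(a);q=h+np.array([[c,-sn],[sn,c]])@r
    T.append((q[0].round(1),q[1].round(1),p[2].round(1),toolyaw()+a))
shift(T)
E
```

```text
[-1.26545919  0.22196383  6.51326271] 20.618852376937866 134.42901914249694 -118.17295343476465
tcp [ 642.  -144.5  179.2] yaw -0.505 t 30.5 down -1.0 grip 0.28 q6 0.27
(np.float64(635.0), np.float64(-140.5), np.float64(179.2), np.float64(-0.5651766182681495)) -> [ 0.1 -8.1  0. ] 0.06
(np.float64(628.3), np.float64(-136.1), np.float64(179.2), np.float64(-0.6251766182681495)) -> [  0.7 -16.1   0. ] 0.12
(np.float64(621.8), np.float64(-131.2), np.float64(179.2), np.float64(-0.6851766182681496)) -> [  1.8 -24.1   0. ] 0.18
(np.float64(615.7), np.float64(-126.0), np.float64(179.2), np.float64(-0.7451766182681495)) -> [  3.4 -32.   -0. ] 0.24
(np.float64(609.8), np.float64(-120.5), np.float64(179.2), np.float64(-0.8051766182681495)) -> [  5.4 -39.8  -0. ] 0.3
(np.float64(604.4), np.float64(-114.5), np.float64(179.2), np.float64(-0.8651766182681495)) -> [  8.  -47.5  -0. ] 0.36
(np.float64(599.2), np.float64(-108.3), np.float64(179.2), np.float64(-0.9251766182681496)) -> [ 11. -55.  -0.] 0.42
(np.float64(594.5), np.float64(-101.8), np.float64(179.2), np.float64(-0.9851766182681495)) -> [ 14.4 -62.3  -0. ] 0.48
```

>>> {"name": "move_arm", "arguments": {
  "steps": [0,-8,0,0.06,1,-16,0,0.12,2,-24,0,0.18,3,-32,0,0.24,5,-40,0,0.3,8,-47,0,0.36,11,-55,0,0.42,14,-62,0,0.48,14,-62,0,0.48]
}}

```text
time: 31.4
position: [596.2, -100.8, 179.2]
ee_rot: [3.008, 0.904, 0.008]
wrist_force: [7.3, 4.1, -0.4]
gripper_width: 0.279
finger_force: 22.0
```

```bash
python3 - <<'E'
from h import *
s=ctrl.state();p=s['position'];h=np.array([705.5,-26]);r=p[:2]-h
print(s['wrist_force'],s['finger_force'],np.hypot(*r),np.degrees(np.arctan2(r[1],r[0])))
T=[]
for k in range(1,9):
    a=-0.06*k;c,sn=np.cos(a),np.sin(a);q=h+np.array([[c,-sn],[sn,c]])@r
    T.append((q[0].round(1),q[1].round(1),p[2].round(1),toolyaw()+a))
shift(T)
E
```

```text
[ 7.29134498  4.06605578 -0.37105573] 21.988041400909424 132.39442395612699 -145.60983644618494
tcp [ 596.2 -100.8  179.2] yaw -0.987 t 31.4 down -1.0 grip 0.28 q6 0.8
(np.float64(592.0), np.float64(-94.1), np.float64(179.2), np.float64(-1.046918594491836)) -> [ 0.1 -7.9  0. ] 0.06
(np.float64(588.1), np.float64(-87.2), np.float64(179.2), np.float64(-1.106918594491836)) -> [  0.7 -15.8   0. ] 0.12
(np.float64(584.6), np.float64(-80.0), np.float64(179.2), np.float64(-1.1669185944918359)) -> [  1.7 -23.8   0. ] 0.18
(np.float64(581.6), np.float64(-72.7), np.float64(179.2), np.float64(-1.226918594491836)) -> [  3.3 -31.5   0. ] 0.24
(np.float64(579.0), np.float64(-65.2), np.float64(179.2), np.float64(-1.286918594491836)) -> [  5.2 -39.2  -0. ] 0.3
(np.float64(576.9), np.float64(-57.5), np.float64(179.2), np.float64(-1.3469185944918358)) -> [  7.7 -46.8  -0. ] 0.36
(np.float64(575.2), np.float64(-49.7), np.float64(179.2), np.float64(-1.4069185944918359)) -> [ 10.6 -54.2  -0. ] 0.42
(np.float64(574.1), np.float64(-41.9), np.float64(179.2), np.float64(-1.466918594491836)) -> [ 14.  -61.3   0. ] 0.48
```

>>> {"name": "move_arm", "arguments": {
  "steps": [0,-8,0,0.06,1,-16,0,0.12,2,-24,0,0.18,3,-32,0,0.24,5,-40,0,0.3,8,-47,0,0.36,11,-55,0,0.42,14,-63,0,0.48,14,-63,0,0.48,14,-63,0,0.48]
}}

```text
time: 32.4
position: [575.5, -41.4, 179.3]
ee_rot: [3.137, 0.166, 0.015]
wrist_force: [14.5, 1.8, -7.0]
gripper_width: 0.278
finger_force: 21.2
```

>>> {"name": "move_arm", "arguments": {
  "steps": [0,0,0,0,0,0,0,0,0,0,0,0,0,0,0,0,0,0,0,0,0,0,-40,0,0,0,-80,0,0,0,-120,0,0,0,-140,0,0,0,-140,0],
  "grip": 1
}}

```text
time: 33.4
position: [572.8, -42.1, 322.4]
ee_rot: [3.136, 0.166, 0.01]
wrist_force: [0.1, -0.2, -0.1]
gripper_width: 0.997
finger_force: 0.0
```

```bash
python3 - <<'E'
from h import *
shift([(300,-450,320,-1.15)])
E
```

```text
tcp [572.8 -42.1 322.4] yaw -1.465 t 33.4 down -1.0 grip 1.0 q6 1.37
(300, -450, 320, -1.15) -> [-314.3  376.8    0.8] -0.315
```

Retreat clear of the view and check.

>>> {"name": "move_arm", "arguments": {
  "steps": [-31,38,0,-0.03,-62,75,0,-0.06,-94,113,0,-0.09,-126,150,0,-0.12,-157,188,0,-0.15,-188,226,0,-0.18,-220,264,0,-0.21,-251,301,0,-0.24,-282,339,0,-0.27,-314,377,0,-0.31,-314,377,0,-0.31,-314,377,0,-0.31,-314,377,0,-0.31]
}}

```text
time: 34.7
position: [298.8, -448.9, 317.6]
ee_rot: [-3.072, -0.648, 0.001]
wrist_force: [-0.3, -0.1, 0.0]
gripper_width: 1.0
finger_force: 0.0
```

```bash
python3 - <<'E'
from h import *
l,n,b=lamp();print('lens',l)
p,d=grab('top','fin');C=cloud('top',d);Z=C[...,2]
b=(Z>15)&(Z<32)&(d>0); b[:,:290]=0;b[:,390:]=0;b[:170]=0;b[260:]=0
print('tray',cv2.minAreaRect(C[b][:,:2].astype(np.float32)))
s=ctrl.state();print(s['position'],s['qd'].round(3),s['time'])
p,_=grab('side');cv2.imwrite('pics/fin2.png',np.hstack([cv2.imread('pics/fin.png')[90:330,140:520],p[90:330,150:500,::-1]]))
E
```

```text
lens [458.61161535 -50.57285727]
tray ((457.62469482421875, -52.60272979736328), (220.7564239501953, 169.57102966308594), 87.6314926147461)
[ 299.37032578 -448.7046757   318.17207887] [ 0.005 -0.003 -0.005 -0.     0.    -0.003] 34.8
```

View pics/fin2.png

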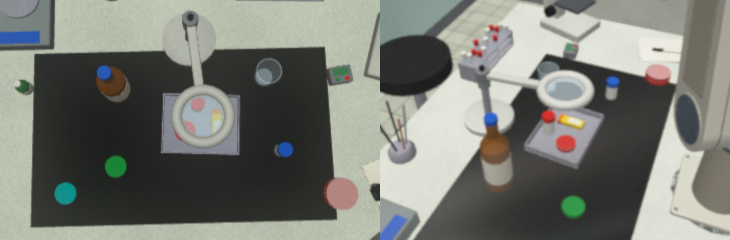

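The lens is centred over the unmoved tray, at (203,115) in the left view. The three items lie flat in it ((548,122), (572,121) and (566,143) on the right), and nothing else has moved.

```bash
python3 -c "
from rig import ctrl
print(ctrl.close_job())"
```

```text
the job is handed in; nothing more can be done
None
```

The job is handed in at about 35 s of the 72 s allowed: the dish, jar and slide case are flat in the tray, the lens is back about 2 mm from the tray's centre, and nothing else has visibly moved; the judge gave no verdict.

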